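# Burnish the seam between two clamped metal sheets

### The job

Take the long-handled spring burnisher out of the wooden tool stand and, holding it upright with its nib pressed lightly onto the metal, run it slowly and steadily (a few centimetres a second) along the whole seam between the copper and the silver-grey sheet, starting beside the steel stop bar and finishing at the other end. Then stand the burnisher back in the hole it came from, and leave the short mushroom-headed pusher where it is.

Things in the scene. Friction and masses are not known exactly. Their poses are not given: they have to be found in the camera images.
- burnisher: Long upright tool in one of the stand's two holes, 100 to 170 g. Origin on its axis at the underside of its collar, which rests on the stand's top; z up. Collar 42 mm wide, z 0 to 6 mm; round wooden handle 24 mm wide, z 20 to 80 mm, top at 86 mm: grasp it from above at about z = 55 mm. Below, a 14 mm stem tapers to 11 mm at z = -30 mm; then the 8 mm nib, its round tip at z = -48 mm sprung out.
- nib_tip (a point): The lowest point of the burnisher's spring nib, on the tool's axis: 48 mm below the underside of the collar when sprung out.
- nib (a joint): How far the nib is pushed up into the burnisher: 0 sprung out, 0.014 m fully in. The spring gives 1 N at 0 and 2.4 N at 0.014; about 0.006 is a good light pressure. Beyond 0.014 the nib is hard against its stop.
- seam_board: Fixed wooden board, 140 (x) x 110 (y) x 16 mm; origin at the centre of its underside, on the bench. On it a copper (+y) and a silver-grey (-y) sheet, 110 x 44 mm each, tops 20 mm above the bench, meet in a straight seam along x at y = 0, x = +-55 mm. Steel stop bar across the start end at x = -60 mm, screw heads up to 28 mm high. Toe clamps 28 mm high at the outer edges, 35 mm from the seam.
- seam_start (a point): On the sheets' top face, on the seam, 45 mm from the board's centre towards the stop bar (10 mm in from the sheets' end): set the nib down here.
- seam_end (a point): On the sheets' top face, on the seam, 45 mm from the board's centre away from the stop bar (10 mm in from the sheets' other end): the pass finishes here.
- tool_stand: Fixed pale wooden block, 64 (x) x 140 (y) x 55 mm, origin at the centre of its underside. Two upright 28 mm through holes at x = 0, y = -36 and +36 mm; the burnisher stands in one, the pusher in the other, either way round.
- pusher: The other tool in the stand, not to be used or moved: short, with a mushroom-shaped wooden head 36 mm across whose top is only 52 mm above the stand. Origin on its axis at the underside of its collar.
Not all that is in view belongs to the job. What is shaped like the burnisher but red is not meant.

How it is judged:
On the way, in this order (a step that is already met when the one before it is completed fails the run):
1. the upright burnisher's nib is pressed on the seam at the end beside the stop bar (value of joint nib above 0.0015 m and y of nib_tip in the frame of seam_board between -0.012 and 0.012 m and z of nib_tip in the frame of seam_board below 0.024 m and angle between burnisher's own z axis and vertical below 0.3 rad and x of nib_tip in the frame of seam_board between -0.06 and -0.033 m), for 0.2 s.
2. the pressed nib passes along the first half of the seam (value of joint nib above 0.0015 m and y of nib_tip in the frame of seam_board between -0.012 and 0.012 m and z of nib_tip in the frame of seam_board below 0.024 m and angle between burnisher's own z axis and vertical below 0.3 rad and x of nib_tip in the frame of seam_board between -0.024 and -0.008 m), for 0.05 s.
3. the pressed nib passes along the second half of the seam (value of joint nib above 0.0015 m and y of nib_tip in the frame of seam_board between -0.012 and 0.012 m and z of nib_tip in the frame of seam_board below 0.024 m and angle between burnisher's own z axis and vertical below 0.3 rad and x of nib_tip in the frame of seam_board between 0.008 and 0.024 m), for 0.05 s.
4. the nib, still pressed, reaches the far end of the seam (value of joint nib above 0.0015 m and y of nib_tip in the frame of seam_board between -0.012 and 0.012 m and z of nib_tip in the frame of seam_board below 0.024 m and angle between burnisher's own z axis and vertical below 0.3 rad and x of nib_tip in the frame of seam_board between 0.033 and 0.06 m), for 0.1 s.
At the end, for the whole second after the job is handed in: The burnisher stands upright (within 7 degrees), released and at rest, in the hole it came from with its collar down on the stand (within 12 mm of where it started); the pusher is within 15 mm of where it stood (distance of burnisher from where it was at the start of the episode below 0.012 m and angle between burnisher's own z axis and vertical below 0.12 rad and linear speed of burnisher below 0.02 m/s and distance of pusher from where it was at the start of the episode below 0.015 m); the robot touches nothing.
It fails at once if the pressed nib runs along the seam faster than 0.10 m/s (value of joint nib above 0.0015 m and x of nib_tip in the frame of seam_board between -0.03 and 0.03 m and y of nib_tip in the frame of seam_board between -0.012 and 0.012 m and z of nib_tip in the frame of seam_board below 0.024 m and linear speed of burnisher above 0.1 m/s).
It fails at once if the burnisher is pressed on the board with more than 15 N (contact force between burnisher and seam_board above 15 N).
It fails at once if the pusher is taken or knocked out of place (30 mm) (distance of pusher from where it was at the start of the episode above 0.03 m).
It also fails if it takes over 58 s, if anything falls off the work surface, if the arm or the gripper's body presses on something with over 40 N, if the wrist force passes 120 N, or if a joint passes its speed limit or range.

### The arm

A 6-joint arm with a two-finger parallel gripper is mounted at the origin on a cart in front of the work surface, level with it; the furniture and walls round the work are solid. World frame = base frame: x ahead of the robot, y to its left, z up, the work surface at z = 0. Lengths are in m, angles in rad, forces in N, time in s.
With the tool pointing down it reaches from about 0.3 to 0.875 m from the base axis. Payload 6.4 kg.
Tool frame: the origin (TCP) lies at the very end of the fingers, on their centre line; the grasp point (between the pads) lies 19 mm behind it (ctrl.grip_point_offset is the z of the grasp point in the tool frame, in m); z points along the fingers, y is the direction in which the jaws open and shut (so a half turn about z gives the same grasp; the last joint's range is limited). The gripper opens to 85 mm and grips with 20 to 120 N. Pads are 22 mm wide; open, the fingers measure 114 mm over their backs; the gripper's body (76 mm by 85 mm) begins 54 mm behind the grasp point. The pads swing forward as they close: fully open they stand 13 mm farther back than shut.
Start: joints at [-1.349, 0.181, 1.607, -0, 1.354, -0.206], TCP at [0.239, -0.523, 0.231] pointing down, gripper open.
Joint ranges: [-2.99, 2.99], [-0.89, 2.07], [0.3, 2.58], [-1.14, 4.28], [0, 2.63], [-3.12, 3.12]. Speed limits (rad/s): [2.57, 2.57, 3.01, 3.14, 3.14, 3.14].

### API

Orientations are given as a unit quaternion [w, x, y, z].
In Python, from bench import status, cams, ctrl gives the robot as it stands.
- The arm moves only by the shell command python3 -m handwheel 'ROWS'. ROWS is JSON, a list of rows, each an object with "grip": the finger opening in cm, from 0 to 8.54; "linear": the shift along the tool's x, y, z in cm, a list of three; "rotation": the turn, a rotation vector about the tool's x, y, z in degrees, a list of three. A call has 1 to 12 rows; each row is the pose to reach, as a shift and turn from the pose commanded when the call began, along the tool's axes at that moment; what a row does not reach only later rows make up. A row lasts 1/12 s, in which the tool goes at most 41.7 mm and 7.16 degrees, less where a joint would pass 70% of its speed; a pose out of reach is approached as far as the arm can. A call with a gripper value outside its range is refused whole. The fingers move at their own pace and stop on an object; the grip force is fixed at half the most. Time passes only in rows, so rows that repeat a pose let the fingers close. It gives the time, the measured TCP pose, the force and the opening at its end, in the units of the state.
- status.get_obs(): the state, without advancing time (a new reading comes with each control period).
- cams.camera(name): name is "side" or "top" or "wrist"; returns the picture (400x640x3 uint8, red, green, blue); there is no depth.
- cams.camera_info(name): a dict with "fovy" (degrees; the focal length in pixels is half the picture's height over the tangent of half this angle, whatever the lens; pixels are square), "cx", "cy" (the principal point, pixels), "k1" (the pictures are not rectified: a ray, as slopes to the right and down, at radius r is drawn at 1 + k1 r^2 times it, then the intrinsics apply), "world_from_camera" (4x4, takes a point from camera to world coordinates); the wrist camera has in their place "mount" (4x4, takes a point from camera to tool coordinates, whose origin is the TCP and whose axes are the flange's). Camera axes: x right, y down, z forward; pixel columns grow to the right and rows downward; lengths in m; the calibration is good to about 2 mm. A picture is of the moment at which its call begins: read the wrist's pose just before it. camera_info takes no time and is no camera call.
- ctrl.hand_in(): hands the job in, once; it reports no verdict.
The state is a dict: "time_s": time; "q": joint angles; "dq": joint speeds; "joint_efforts": joint torques, N m; "eef_pos": TCP position; "eef_rot": TCP orientation; "wrist_force": force on the tool from outside, world axes, zero at the start; "torque": the same for the moment, N m; "opening": opening from 0.0 (shut) to 1.0 (fully open).
Only numpy, scipy, OpenCV 4.12 (cv2) and the standard library are available. Lean on these libraries where they do the work, as an engineer would, in place of code of your own. Each camera call takes 0.05 s, during which the arm holds its last target.

## Working session

There is one attempt and no reset: what is moved stays moved. The work goes in short steps, Python scripts to look and compute and a shell command to move; the robot and the scene stay as the last step left them, time stands still between calls to the robot, and variables do not carry over. Pictures are saved under pics/ and viewed, and the job is handed in when it is done.

```bash
ls; mkdir -p pics; python3 - <<'E'
from bench import status,cams,ctrl
import cv2,numpy as np
print(status.get_obs()); print(ctrl.grip_point_offset)
for n in ["side","top","wrist"]:
    im=cams.camera(n); cv2.imwrite(f"pics/{n}0.png",im[:,:,::-1]); print(n,cams.camera_info(n))
E
```

```text
pics
{'time_s': 0.0, 'q': array([-1.34927911e+00,  1.81558968e-01,  1.60801371e+00,  1.44588793e-06,
        1.35381348e+00, -2.06279868e-01]), 'dq': array([-0.00165925,  0.0009638 , -0.00173763,  0.00170998, -0.00079975,
        0.00080347]), 'joint_efforts': array([-5.64927382e-05, -4.44870007e+01, -3.51338804e+01, -3.59056066e-04,
        8.95267760e-03, -1.18990121e-05]), 'eef_pos': array([ 0.23844971, -0.52261064,  0.23037133]), 'eef_rot': array([-8.96731269e-04,  9.77210435e-01,  2.12270961e-01, -6.12616098e-06]), 'wrist_force': array([ 0.04967166, -0.18836278,  0.91928358]), 'torque': array([0.02189497, 0.06550201, 0.02340351]), 'opening': 1.0018443393811498}
-0.0187
side {'fovy': 55.03316307507861, 'cx': 318.4061732435025, 'cy': 196.22895778339372, 'k1': -0.043579916129324645, 'world_from_camera': array([[-0.92381734, -0.21801742,  0.31469022,  0.27044402],
       [-0.38275797,  0.54232844, -0.74791457,  0.97683937],
       [-0.00760705, -0.81138663, -0.58446032,  0.57588647],
       [ 0.        ,  0.        ,  0.        ,  1.        ]])}
top {'fovy': 48.04424167780688, 'cx': 317.52441157586213, 'cy': 199.32061416895473, 'k1': -0.03828345487425524, 'world_from_camera': array([[ 0.01638264, -0.99563997,  0.09182951,  0.49074214],
       [-0.99881244, -0.02051083, -0.04419296,  0.36640322],
       [ 0.04588378, -0.09099646, -0.99479361,  0.9012789 ],
       [ 0.        ,  0.        ,  0.        ,  1.        ]])}
wrist {'fovy': 65.33082163844647, 'cx': 315.6533232889356, 'cy': 197.7308009176975, 'k1': -0.05254491509532586, 'mount': array([[-4.52113321e-04, -9.59251206e-01, -2.82554275e-01,
         7.15988546e-02],
       [ 9.99999098e-01, -7.62722188e-05, -1.34115364e-03,
         1.34303681e-03],
       [ 1.26495221e-03, -2.82554627e-01,  9.59250375e-01,
        -1.42629926e-01],
       [ 0.00000000e+00,  0.00000000e+00,  0.00000000e+00,
         1.00000000e+00]])}
```

View pics/side0.png

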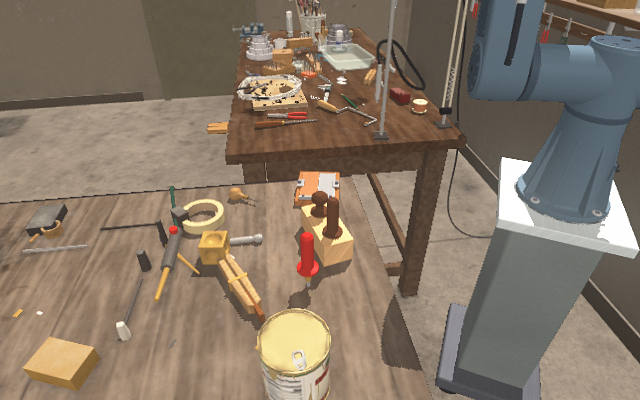

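View pics/top0.png

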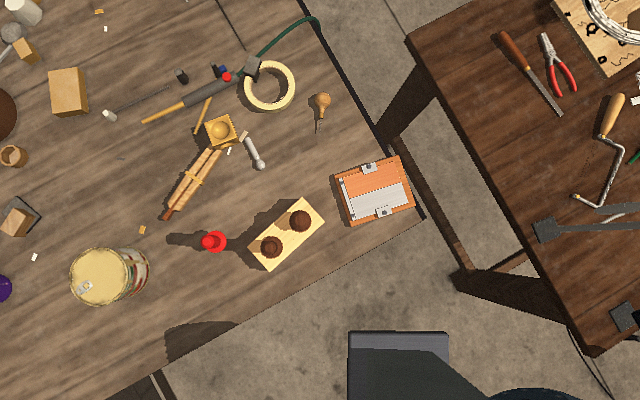

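View pics/wrist0.png

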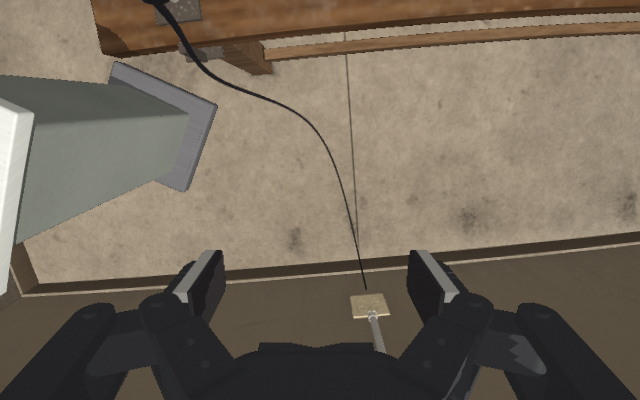

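Candidates for the burnisher: the red look-alike (side 307,258; top 213,241) is excluded by colour. That leaves two tools in the stand, at side (333,215), which looks long, and side (320,203), which is mushroom-shaped. I'll check with close crops.

```bash
python3 - <<'E'
import cv2
a=cv2.imread("pics/side0.png")[160:310,270:390]; a=cv2.resize(a,None,fx=3.3,fy=3.3,interpolation=cv2.INTER_CUBIC)
b=cv2.imread("pics/top0.png")[140:290,230:430]; b=cv2.resize(b,None,fx=4,fy=4,interpolation=cv2.INTER_CUBIC)
cv2.imwrite("pics/c1.png",a);cv2.imwrite("pics/c2.png",b)
E
```

```text
(no output)
```

View pics/c1.png

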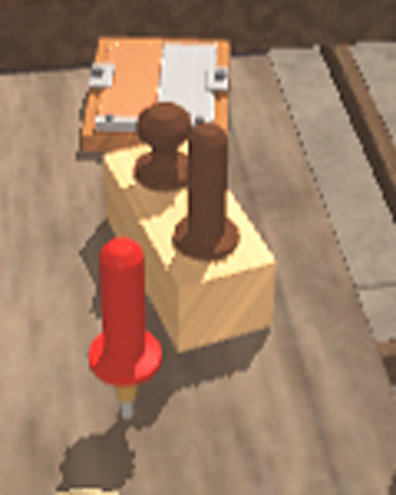

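View pics/c2.png

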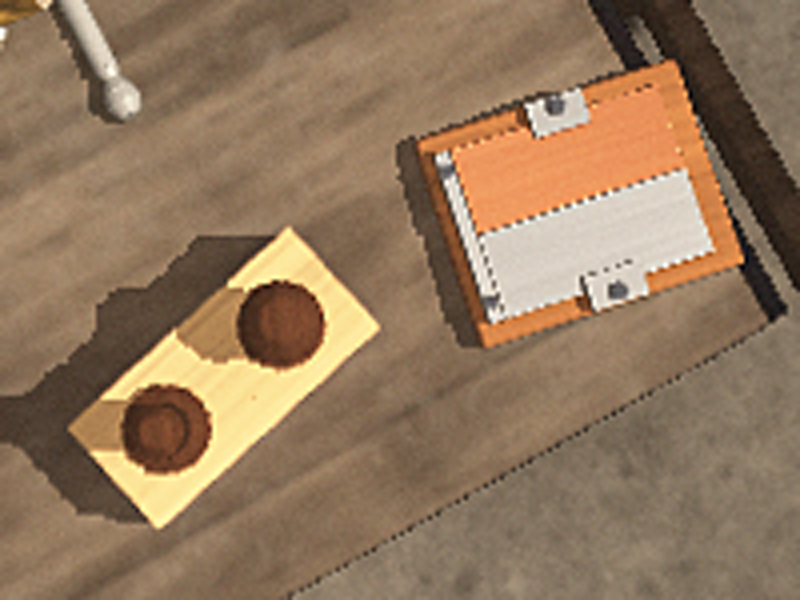

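The burnisher is the long handle at side (333,215), top (270,247), the left hole in the top view. The pusher is at top (300,221). The board's stop bar, at top (346,198), is at its left end. Next I measure positions.

```bash
cat > h.py <<'E'
import numpy as np,cv2
from bench import status,cams
from scipy.spatial.transform import Rotation as R
def K(i):
    f=200/np.tan(np.radians(i["fovy"])/2); return np.array([[f,0,i["cx"]],[0,f,i["cy"]],[0,0,1]])
def T(i):
    if "world_from_camera" in i: return i["world_from_camera"]
    o=status.get_obs(); M=np.eye(4); q=o["eef_rot"]; M[:3,:3]=R.from_quat([q[1],q[2],q[3],q[0]]).as_matrix(); M[:3,3]=o["eef_pos"]
    return M@i["mount"]
def ray(i,px,M=None):
    M=T(i) if M is None else M
    n=cv2.undistortPoints(np.array(px,float).reshape(-1,1,2),K(i),np.array([i["k1"],0,0,0,0])).reshape(-1,2)
    # forward model is p=(1+k1 r^2) n : same as opencv
    d=np.c_[n,np.ones(len(n))]@M[:3,:3].T
    return M[:3,3],d
def onz(i,px,z,M=None):
    o,d=ray(i,px,M); return o+d*((z-o[2])/d[:,2])[:,None]
def proj(i,P,M=None):
    M=np.linalg.inv(T(i) if M is None else M); p=np.atleast_2d(P)@M[:3,:3].T+M[:3,3]
    n=p[:,:2]/p[:,2:]; n=n*(1+i["k1"]*(n**2).sum(1))[:,None]; k=K(i)
    return n*k[0,0]+k[:2,2]
E
python3 - <<'E'
from h import *
it=cams.camera_info("top"); is_=cams.camera_info("side")
im=cv2.imread("pics/top0.png"); hsv=cv2.cvtColor(im,cv2.COLOR_BGR2HSV)
def quad(m,x0,y0,x1,y1,z,name):
    mm=np.zeros_like(m); mm[y0:y1,x0:x1]=m[y0:y1,x0:x1]
    c=max(cv2.findContours(mm,0,2)[0],key=cv2.contourArea)
    w=onz(it,c.reshape(-1,2),z)
    (cx,cy),(a,b),t=cv2.minAreaRect((w[:,:2]*1000).astype(np.float32))
    print(name,(cx,cy),(a,b),t)
m=cv2.inRange(hsv,(18,60,150),(35,200,255)); quad(m,235,185,335,285,.055,"stand")
m=cv2.inRange(hsv,(5,130,150),(14,255,255)); quad(m,320,145,425,230,.02,"orange")
m=cv2.inRange(hsv,(0,0,170),(179,40,255)); quad(m,350,175,413,222,.02,"silver")
# manual points, crop coordinates
f=lambda L:np.array(L,float)/4+[230,140]-.375
print("stand corners",onz(it,f([(289,228),(379,326),(160,527),(70,430)]),.055))
print("board corners",onz(it,f([(417,142),(676,62),(743,263),(484,346)]),.016))
print("seam",onz(it,f([(475,234),(690,170)]),.02))
print("collars",onz(it,f([(166,430),(281,325)]),.058))
E
```

```text
stand (502.6198425292969, 387.8291320800781) (63.676048278808594, 139.2016143798828) 43.43613052368164
orange (593.0748901367188, 213.02723693847656) (107.88831329345703, 136.87745666503906) 19.146970748901367
silver (566.5240478515625, 207.6870574951172) (52.97705841064453, 117.02703094482422) 19.148900985717773
stand corners [[0.57337688 0.35855486 0.055     ]
 [0.52777661 0.31517864 0.055     ]
 [0.43232269 0.41585879 0.055     ]
 [0.47655842 0.45886098 0.055     ]]
board corners [[0.62164098 0.29519666 0.016     ]
 [0.66554413 0.16446378 0.016     ]
 [0.5643214  0.13056776 0.016     ]
 [0.52053356 0.2606154  0.016     ]]
seam [[0.5757318  0.26611596 0.02      ]
 [0.61013913 0.15835332 0.02      ]]
collars [[0.4773556  0.41401635 0.058     ]
 [0.52726658 0.36144259 0.058     ]]
```

```bash
python3 - <<'E'
from h import *
it=cams.camera_info("top"); is_=cams.camera_info("side")
def tri(pt,ps):
    a,da=ray(it,[pt]);b,db=ray(is_,[ps]); da=da[0]/np.linalg.norm(da);db=db[0]/np.linalg.norm(db)
    s=np.linalg.lstsq(np.c_[da,-db],b-a,rcond=None)[0]; p=a+da*s[0];q=b+db*s[1]
    return ((p+q)/2).round(3),np.linalg.norm(p-q).round(4)
print("pole foot",tri((545,230),(380,134)))
print("red top",tri((214,241),(307,234)))
print("burn top",tri((270.5,247),(332.5,198.5)))
print("pusher top",tri((300,220.5),(319,192)))
print("table corner near",tri((410,38),(228,157)), tri((592,352),(460,143)))
def p(w): print("tgt",w,"top",proj(it,w).round(1),"side",proj(is_,w).round(1))
p([.478,.414,.141]);p([.478,.414,.055]);p([.5785,.2553,.02]);p([.6075,.1701,.02])
E
```

```text
pole foot (array([ 0.52 , -0.141,  0.011]), np.float64(0.002))
red top (array([0.488, 0.509, 0.122]), np.float64(0.0028))
burn top (array([0.479, 0.411, 0.136]), np.float64(0.0002))
pusher top (array([0.527, 0.362, 0.107]), np.float64(0.0019))
table corner near (array([ 0.929,  0.131, -0.017]), np.float64(0.0008)) (array([ 0.269, -0.261, -0.029]), np.float64(0.0098))
tgt [0.478, 0.414, 0.141] top [[268.3 247.5]] side [[332.4 197.5]]
tgt [0.478, 0.414, 0.055] top [[271.2 246.8]] side [[331.8 231.2]]
tgt [0.5785, 0.2553, 0.02] top [[353.8 196.8]] side [[316.7 193.3]]
tgt [0.6075, 0.1701, 0.02] top [[396.3 183.3]] side [[319. 174.]]
```

```bash
python3 - <<'E'
from h import *
a=cv2.imread("pics/side0.png")
is_=cams.camera_info("side")
for w in ([.5785,.2553,.02],[.6075,.1701,.02],[.478,.414,.141],[.478,.414,.055]):
    u=proj(is_,w)[0]; cv2.circle(a,(int(u[0]+.5),int(u[1]+.5)),1,(255,0,255),-1)
cv2.imwrite("pics/c3.png",cv2.resize(a[160:290,270:400],None,fx=4.5,fy=4.5,interpolation=cv2.INTER_NEAREST))
E
```

```text
(no output)
```

View pics/c3.png

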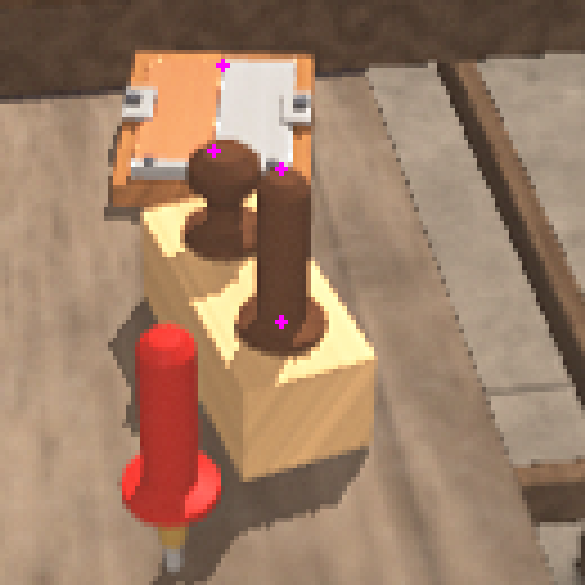

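```bash
python3 - <<'E'
from h import *
it=cams.camera_info("top"); is_=cams.camera_info("side")
print(onz(is_,[(448,124),(441,118),(385,133)],0).round(3))
for w in onz(is_,[(448,124)],0): print(proj(it,w))
a=cv2.imread("pics/top0.png"); cv2.imwrite("pics/c4.png",cv2.resize(a[150:400,440:640],None,fx=2.4,fy=2.4))
a=cv2.imread("pics/side0.png"); cv2.imwrite("pics/c5.png",cv2.resize(a[0:160,340:500],None,fx=3.6,fy=3.6))
E
```

```text
[[ 0.326 -0.326  0.   ]
 [ 0.356 -0.368  0.   ]
 [ 0.513 -0.175  0.   ]]
[[629.10365258 324.31737243]]
```

View pics/c4.png

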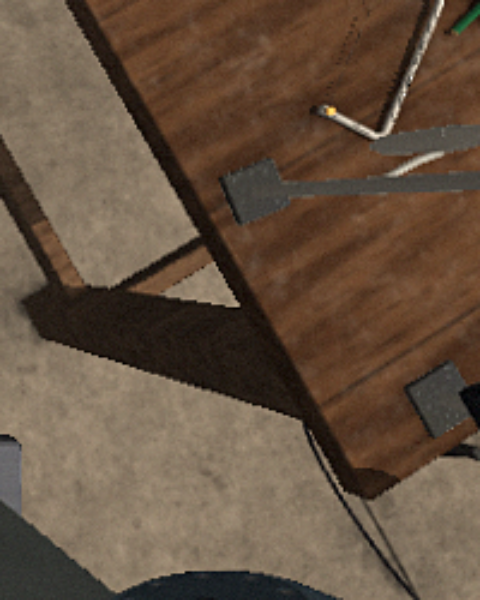

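View pics/c5.png

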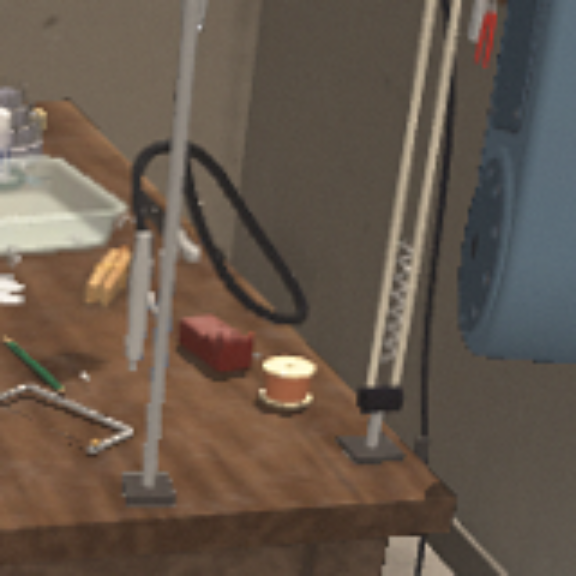

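The pole foot at (0.52,-0.14) and the lamp at (0.33,-0.33) lie near the direct route. I'll retract radially first, then swing at a small radius.

```bash
python3 -m handwheel '[{"grip":8.5,"linear":[0,-2,0],"rotation":[0,0,0]},{"grip":8.5,"linear":[0,-5,0],"rotation":[0,0,0]},{"grip":8.5,"linear":[0,-8.5,0],"rotation":[0,0,0]},{"grip":8.5,"linear":[0,-12,0],"rotation":[0,0,0]},{"grip":8.5,"linear":[0,-15.5,0],"rotation":[0,0,0]},{"grip":8.5,"linear":[0,-19,0],"rotation":[0,0,0]},{"grip":8.5,"linear":[0,-22,0],"rotation":[0,0,0]},{"grip":8.5,"linear":[0,-24,0],"rotation":[0,0,0]},{"grip":8.5,"linear":[0,-24.5,0],"rotation":[0,0,0]},{"grip":8.5,"linear":[0,-24.5,0],"rotation":[0,0,0]}]'
```

```text
time_s: 0.98
eef_pos: [0.1367, -0.3, 0.2315]
eef_rot: [0.001, 0.977, 0.212, -0.0]
wrist_force: [-0.5, -0.5, -0.1]
opening: 0.997
```

```bash
python3 -m handwheel '[{"grip":7,"linear":[3.45,-0.18,0],"rotation":[0,0,-6]},{"grip":6,"linear":[6.86,-0.72,0],"rotation":[0,0,-12]},{"grip":5.4,"linear":[10.2,-1.62,0],"rotation":[0,0,-18]},{"grip":5.4,"linear":[13.42,-2.85,0],"rotation":[0,0,-24]},{"grip":5.4,"linear":[16.5,-4.42,0],"rotation":[0,0,-30]},{"grip":5.4,"linear":[19.4,-6.3,0],"rotation":[0,0,-36]},{"grip":5.4,"linear":[22.08,-8.48,0],"rotation":[0,0,-42]},{"grip":5.4,"linear":[24.52,-10.92,0],"rotation":[0,0,-48]},{"grip":5.4,"linear":[26.7,-13.6,0],"rotation":[0,0,-54]},{"grip":5.4,"linear":[28.58,-16.5,0],"rotation":[0,0,-60]},{"grip":5.4,"linear":[30.15,-19.58,0],"rotation":[0,0,-66]},{"grip":5.4,"linear":[31.39,-22.8,0],"rotation":[0,0,-72]}]'
cat > go.py <<'E'
# report tool-frame shift (cm) and yaw to reach world target
import sys
from h import *
def go(x,y,z,yaw_y=None):
    o=status.get_obs(); q=o["eef_rot"]; Rm=R.from_quat([q[1],q[2],q[3],q[0]]).as_matrix()
    print("pos",o["eef_pos"].round(4),"yaw_y",np.degrees(np.arctan2(Rm[1,1],Rm[0,1])).round(2),"tilt",np.degrees(np.arccos(-Rm[2,2])).round(2),"t",round(o["time_s"],2),"F",o["wrist_force"].round(2),"q",o["q"].round(2))
    print("shift cm",((np.array([x,y,z])-o["eef_pos"])@Rm*100).round(2))
    if yaw_y is not None:
        Rt=R.from_matrix(Rm); c=np.radians(yaw_y); Y=[np.cos(c),np.sin(c),0];Z=[0,0,-1];X=np.cross(Y,Z)
        print("rot deg",np.degrees((Rt.inv()*R.from_matrix(np.c_[X,Y,Z])).as_rotvec()).round(2))
if __name__=="__main__": go(*map(float,sys.argv[1:]))
E
python3 go.py .478 .4138 .22 43.4
```

```text
time_s: 1.98
eef_pos: [0.3294, 0.039, 0.2317]
eef_rot: [0.0, 0.664, 0.748, 0.0]
wrist_force: [1.1, 0.8, -0.4]
opening: 0.633
pos [0.3294 0.039  0.2317] yaw_y 6.81 tilt 0.06 t 1.98 F [ 1.05  0.8  -0.37] q [-0.25 -0.44  2.16  0.    1.42 -0.36]
shift cm [35.45 19.2   1.19]
rot deg [ 6.000e-02  2.000e-02 -3.659e+01]
```

```bash
python3 -m handwheel '[{"grip":5.4,"linear":[2,1,0],"rotation":[0,0,-3]},{"grip":5.4,"linear":[5,2.7,0],"rotation":[0,0,-6]},{"grip":5.4,"linear":[8.5,4.6,0],"rotation":[0,0,-10]},{"grip":5.4,"linear":[12,6.5,0],"rotation":[0,0,-14]},{"grip":5.4,"linear":[15.5,8.4,0.2],"rotation":[0,0,-18]},{"grip":5.4,"linear":[19,10.3,0.4],"rotation":[0,0,-22]},{"grip":5.4,"linear":[22.5,12.2,0.6],"rotation":[0,0,-26]},{"grip":5.4,"linear":[26,14.1,0.8],"rotation":[0,0,-30]},{"grip":5.4,"linear":[29.5,16,1],"rotation":[0,0,-34]},{"grip":5.4,"linear":[33,17.9,1.2],"rotation":[0,0,-36.6]},{"grip":5.4,"linear":[35.45,19.2,1.2],"rotation":[0,0,-36.6]},{"grip":5.4,"linear":[35.45,19.2,1.2],"rotation":[0,0,-36.6]}]'
python3 -m handwheel '[{"grip":5.4,"linear":[0,0,0],"rotation":[0,0,0]},{"grip":5.4,"linear":[0,0,0],"rotation":[0,0,0]}]'
python3 go.py .478 .4138 .091 43.4
python3 - <<'E'
from h import *
i=cams.camera_info("wrist");M=T(i);im=cams.camera("wrist")[:,:,::-1].copy()
np.save("M1.npy",M)
cv2.imwrite("pics/w1.png",im)
for w in ([.478,.414,.141],[.478,.414,.061],[.527,.362,.107]): print(proj(i,w,M))
cv2.imwrite("pics/s1.png",cams.camera("side")[:,:,::-1])
E
```

```text
time_s: 2.98
eef_pos: [0.4801, 0.4166, 0.2169]
eef_rot: [-0.0, 0.396, 0.918, 0.001]
wrist_force: [-0.3, -1.6, 0.6]
opening: 0.631
time_s: 3.15
eef_pos: [0.4785, 0.4115, 0.2179]
eef_rot: [-0.0, 0.398, 0.917, -0.001]
wrist_force: [-0.4, -0.0, -0.1]
opening: 0.632
pos [0.4785 0.4115 0.2179] yaw_y 43.13 tilt 0.1 t 3.15 F [-0.44 -0.04 -0.12] q [ 0.52  0.32  1.47 -0.    1.36 -0.23]
shift cm [ 0.2   0.14 12.69]
rot deg [-0.1  -0.01 -0.27]
[[318.39617447 203.03346597]]
[[317.86798527 178.88668281]]
[[318.22464411 267.05998672]]
```

View pics/w1.png

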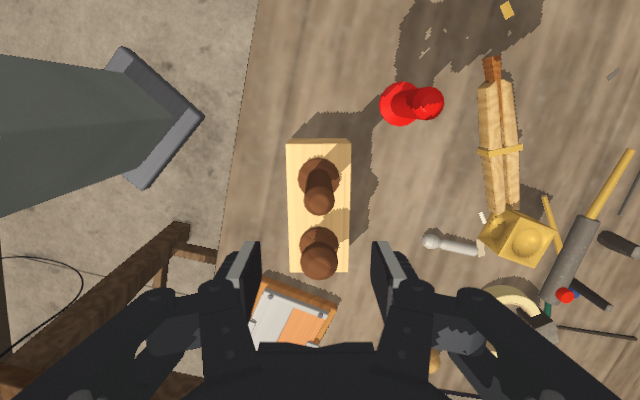

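View pics/s1.png

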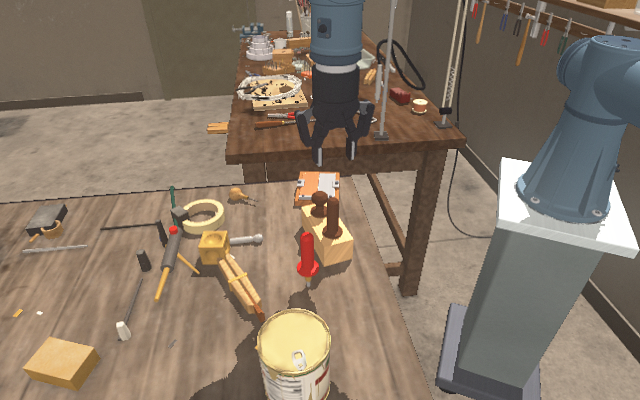

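Handle top at wrist (320,201) against a predicted (318,203). The jaws straddle it clear of the pusher (319,258) and the red tool. I descend and grip.

```bash
python3 -m handwheel '[{"grip":5.4,"linear":[0.1,0.1,1],"rotation":[0,0,0]},{"grip":5.4,"linear":[0.15,0.1,2.5],"rotation":[0,0,0]},{"grip":5.4,"linear":[0.15,0.1,4],"rotation":[0,0,0]},{"grip":5.4,"linear":[0.15,0.1,5.5],"rotation":[0,0,0]},{"grip":5.4,"linear":[0.15,0.1,7],"rotation":[0,0,0]},{"grip":5.4,"linear":[0.15,0.1,8.5],"rotation":[0,0,0]},{"grip":5.4,"linear":[0.15,0.1,10],"rotation":[0,0,0]},{"grip":5.4,"linear":[0.15,0.1,11.3],"rotation":[0,0,0]},{"grip":5.4,"linear":[0.15,0.1,12.2],"rotation":[0,0,0]},{"grip":5.4,"linear":[0.15,0.1,12.7],"rotation":[0,0,0]},{"grip":5.4,"linear":[0.15,0.1,12.7],"rotation":[0,0,0]},{"grip":5.4,"linear":[0.15,0.1,12.7],"rotation":[0,0,0]}]'
python3 -m handwheel '[{"grip":5.4,"linear":[0,0,0],"rotation":[0,0,0]},{"grip":5.4,"linear":[0,0,0],"rotation":[0,0,0]}]'
python3 go.py .478 .4138 .091 43.4
python3 - <<'E'
from h import *
i=cams.camera_info("wrist");M=T(i);im=cams.camera("wrist")[:,:,::-1].copy()
cv2.imwrite("pics/w2.png",im); print(proj(i,[.478,.414,.141],M))
E
```

```text
time_s: 4.25
eef_pos: [0.4785, 0.4132, 0.0926]
eef_rot: [0.0, 0.398, 0.917, 0.0]
wrist_force: [0.1, -0.5, 0.5]
opening: 0.633
time_s: 4.42
eef_pos: [0.4789, 0.4136, 0.0934]
eef_rot: [0.001, 0.398, 0.917, 0.001]
wrist_force: [-0.5, -0.5, -0.5]
opening: 0.633
pos [0.4789 0.4136 0.0934] yaw_y 43.11 tilt 0.11 t 4.42 F [-0.52 -0.46 -0.53] q [ 0.53  0.45  1.56  0.    1.13 -0.23]
shift cm [ 0.07 -0.05  0.24]
rot deg [ 0.1   0.02 -0.29]
[[316.49536488 309.94789317]]
```

View pics/w2.png

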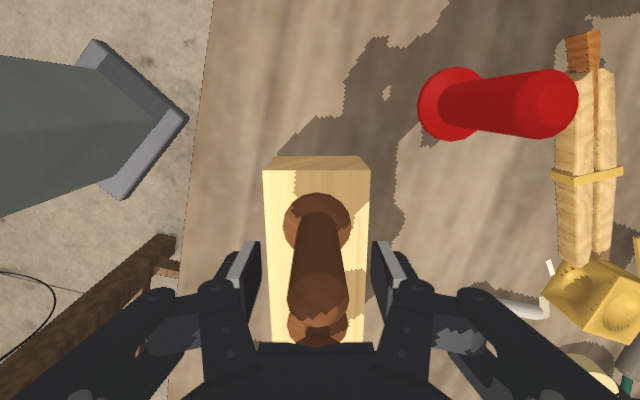

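```bash
python3 -m handwheel '[{"grip":4.5,"linear":[0,0,0.1],"rotation":[0,0,0]},{"grip":3.5,"linear":[0,0,0.1],"rotation":[0,0,0]},{"grip":2.8,"linear":[0,0,0.1],"rotation":[0,0,0]},{"grip":2.2,"linear":[0,0,0.1],"rotation":[0,0,0]},{"grip":1.5,"linear":[0,0,0.1],"rotation":[0,0,0]},{"grip":1,"linear":[0,0,0.1],"rotation":[0,0,0]},{"grip":1,"linear":[0,0,0.1],"rotation":[0,0,0]},{"grip":1,"linear":[0,0,0.1],"rotation":[0,0,0]},{"grip":1,"linear":[0,0,0.1],"rotation":[0,0,0]},{"grip":1,"linear":[0,0,0.1],"rotation":[0,0,0]}]'
python3 go.py .478 .4138 .091 43.4
python3 - <<'E'
from h import *
for n in ("wrist","side"): cv2.imwrite(f"pics/{n}3.png",cams.camera(n)[:,:,::-1])
a=cv2.imread("pics/side3.png");cv2.imwrite("pics/c6.png",cv2.resize(a[130:280,270:400],None,fx=4,fy=4))
E
```

```text
time_s: 5.3
eef_pos: [0.4783, 0.4132, 0.0915]
eef_rot: [0.0, 0.398, 0.917, 0.0]
wrist_force: [0.7, 0.0, 3.4]
opening: 0.267
pos [0.4783 0.4132 0.0915] yaw_y 43.11 tilt 0.01 t 5.3 F [0.71 0.03 3.38] q [ 0.53  0.45  1.56  0.    1.13 -0.23]
shift cm [0.06 0.02 0.05]
rot deg [ 0.01  0.   -0.29]
```

View pics/c6.png

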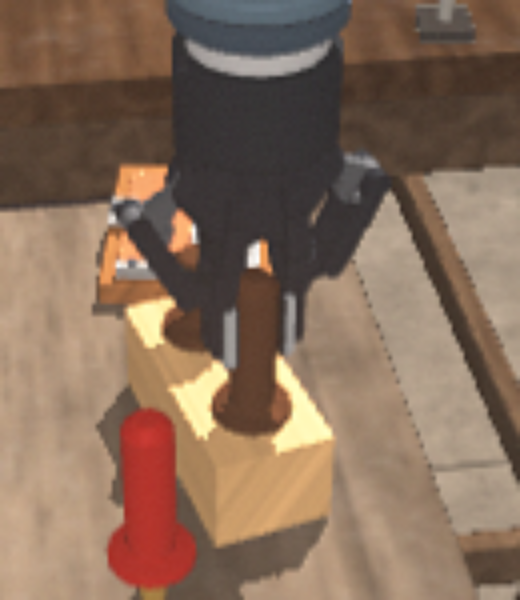

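Gripped, with the opening at 23 mm and TCP z 0.0915 while the collar is on the stand. I lift straight up 12.5 cm.

```bash
python3 -m handwheel '[{"grip":1,"linear":[0,0,-0.5],"rotation":[0,0,0]},{"grip":1,"linear":[0,0,-1.2],"rotation":[0,0,0]},{"grip":1,"linear":[0,0,-2.2],"rotation":[0,0,0]},{"grip":1,"linear":[0,0,-3.4],"rotation":[0,0,0]},{"grip":1,"linear":[0,0,-4.8],"rotation":[0,0,0]},{"grip":1,"linear":[0,0,-6.2],"rotation":[0,0,0]},{"grip":1,"linear":[0,0,-7.6],"rotation":[0,0,0]},{"grip":1,"linear":[0,0,-9],"rotation":[0,0,0]},{"grip":1,"linear":[0,0,-10.4],"rotation":[0,0,0]},{"grip":1,"linear":[0,0,-11.6],"rotation":[0,0,0]},{"grip":1,"linear":[0,0,-12.4],"rotation":[0,0,0]},{"grip":1,"linear":[0,0,-12.7],"rotation":[0,0,0]}]'
python3 go.py .5782 .2555 .2165
python3 - <<'E'
from h import *
a=cams.camera("side")[:,:,::-1];cv2.imwrite("pics/c7.png",cv2.resize(a[80:280,260:410],None,fx=3,fy=3))
E
```

```text
time_s: 6.4
eef_pos: [0.479, 0.4137, 0.2209]
eef_rot: [0.001, 0.398, 0.917, 0.001]
wrist_force: [-0.3, -0.6, -1.1]
opening: 0.266
pos [0.479  0.4137 0.2209] yaw_y 43.12 tilt 0.2 t 6.4 F [-0.27 -0.56 -1.13] q [ 0.53  0.31  1.47 -0.    1.36 -0.23]
shift cm [-18.33  -3.57   0.44]
```

View pics/c7.png

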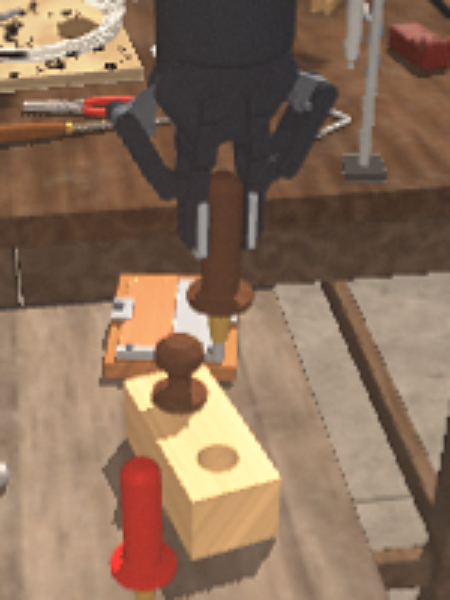

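```bash
python3 -m handwheel '[{"grip":1,"linear":[-0.8,-0.15,0],"rotation":[0,0,0]},{"grip":1,"linear":[-2.4,-0.5,0],"rotation":[0,0,0]},{"grip":1,"linear":[-4.5,-0.9,0],"rotation":[0,0,0]},{"grip":1,"linear":[-6.8,-1.3,0],"rotation":[0,0,0]},{"grip":1,"linear":[-9.1,-1.8,0],"rotation":[0,0,0]},{"grip":1,"linear":[-11.4,-2.2,0],"rotation":[0,0,0]},{"grip":1,"linear":[-13.6,-2.6,0],"rotation":[0,0,0]},{"grip":1,"linear":[-15.6,-3,0],"rotation":[0,0,0]},{"grip":1,"linear":[-17.2,-3.35,0],"rotation":[0,0,0]},{"grip":1,"linear":[-18.1,-3.5,0],"rotation":[0,0,0]},{"grip":1,"linear":[-18.3,-3.55,0],"rotation":[0,0,0]},{"grip":1,"linear":[-18.3,-3.55,0],"rotation":[0,0,0]}]'
python3 -m handwheel '[{"grip":1,"linear":[0,0,4],"rotation":[0,0,0]},{"grip":1,"linear":[0,0,6],"rotation":[0,0,0]},{"grip":1,"linear":[0,0,7.2],"rotation":[0,0,0]},{"grip":1,"linear":[0,0,8.2],"rotation":[0,0,0]},{"grip":1,"linear":[0,0,8.8],"rotation":[0,0,0]},{"grip":1,"linear":[0,0,9],"rotation":[0,0,0]},{"grip":1,"linear":[0,0,9],"rotation":[0,0,0]},{"grip":1,"linear":[0,0,9],"rotation":[0,0,0]}]'
python3 go.py .5782 .2555 .0985
python3 - <<'E'
from h import *
a=cams.camera("side")[:,:,::-1];cv2.imwrite("pics/c8.png",cv2.resize(a[120:240,260:380],None,fx=5,fy=5))
a=cams.camera("top")[:,:,::-1];cv2.imwrite("pics/c9.png",cv2.resize(a[140:260,290:430],None,fx=5,fy=5))
i=cams.camera_info("wrist");M=T(i);cv2.imwrite("pics/w4.png",cams.camera("wrist")[:,:,::-1]);np.save("M4.npy",M)
E
```

```text
time_s: 7.45
eef_pos: [0.5772, 0.2547, 0.2175]
eef_rot: [-0.001, 0.398, 0.917, -0.0]
wrist_force: [0.1, 0.2, -0.7]
opening: 0.267
time_s: 8.12
eef_pos: [0.5782, 0.2556, 0.1296]
eef_rot: [0.001, 0.398, 0.917, 0.001]
wrist_force: [-0.6, -0.3, -1.0]
opening: 0.265
pos [0.5782 0.2556 0.1296] yaw_y 43.12 tilt 0.12 t 8.12 F [-0.6  -0.28 -0.96] q [ 0.23  0.41  1.54  0.    1.19 -0.52]
shift cm [-0.01 -0.01  3.11]
```

View pics/c8.png

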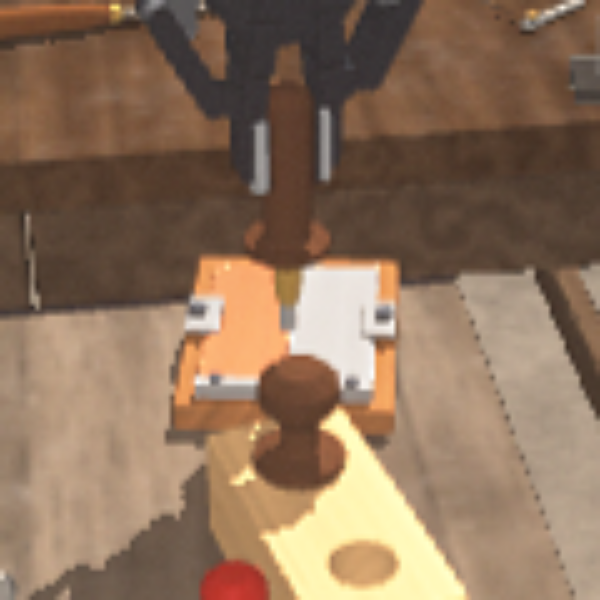

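View pics/w4.png

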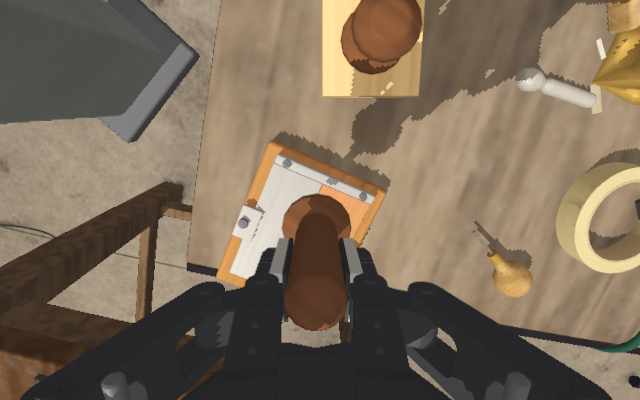

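View pics/c9.png

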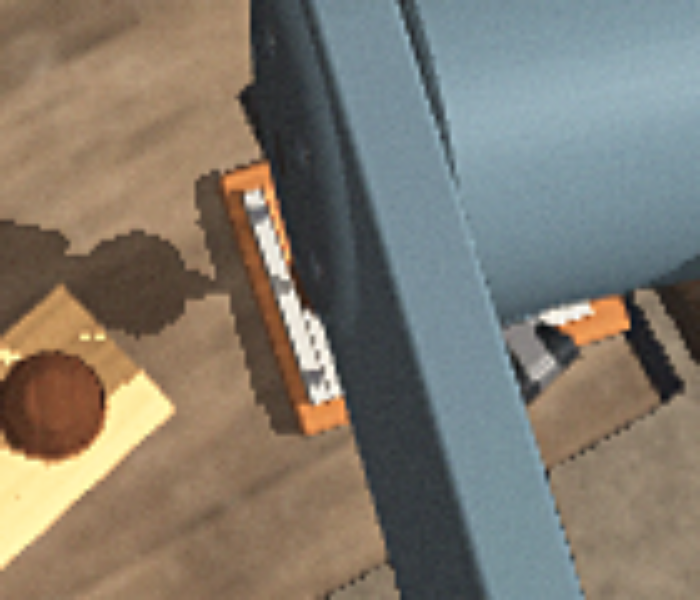

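```bash
python3 - <<'E'
from h import *
print(proj(cams.camera_info("side"),[.5782,.2555,.045]), "seen",288/5+260-.4,328/5+120-.4)
E
python3 -m handwheel '[{"grip":1,"linear":[0,0,0.6],"rotation":[0,0,0]},{"grip":1,"linear":[0,0,1.2],"rotation":[0,0,0]},{"grip":1,"linear":[0,0,1.8],"rotation":[0,0,0]},{"grip":1,"linear":[0,0,2.2],"rotation":[0,0,0]},{"grip":1,"linear":[0,0,2.5],"rotation":[0,0,0]},{"grip":1,"linear":[0,0,2.7],"rotation":[0,0,0]},{"grip":1,"linear":[0,0,2.9],"rotation":[0,0,0]},{"grip":1,"linear":[0,0,3.05],"rotation":[0,0,0]},{"grip":1,"linear":[0,0,3.1],"rotation":[0,0,0]},{"grip":1,"linear":[0,0,3.1],"rotation":[0,0,0]},{"grip":1,"linear":[0,0,3.1],"rotation":[0,0,0]},{"grip":1,"linear":[0,0,3.1],"rotation":[0,0,0]}]'
python3 go.py .6075 .1701 .0985
python3 - <<'E'
from h import *
a=cams.camera("side")[:,:,::-1];cv2.imwrite("pics/d1.png",cv2.resize(a[120:220,270:370],None,fx=6,fy=6))
for k in range(4): print(status.get_obs()["wrist_force"]); cams.camera("side")
E
```

```text
[[316.71361307 185.05801318]] seen 317.20000000000005 185.2
time_s: 9.27
eef_pos: [0.5775, 0.2554, 0.0975]
eef_rot: [0.0, 0.398, 0.917, 0.0]
wrist_force: [-0.6, -0.1, 1.1]
opening: 0.27
pos [0.5775 0.2554 0.0975] yaw_y 43.11 tilt 0.02 t 9.27 F [-0.64 -0.06  1.09] q [ 0.23  0.44  1.56  0.    1.14 -0.52]
shift cm [-8.28 -3.63 -0.1 ]
[-0.91900922 -0.31174742  0.81993967]
[-0.39172804 -1.43011263  1.06433516]
[-1.47331173 -0.6098656   0.71463106]
[-0.76695475  0.49858384 -0.01509303]
```

View pics/d1.png

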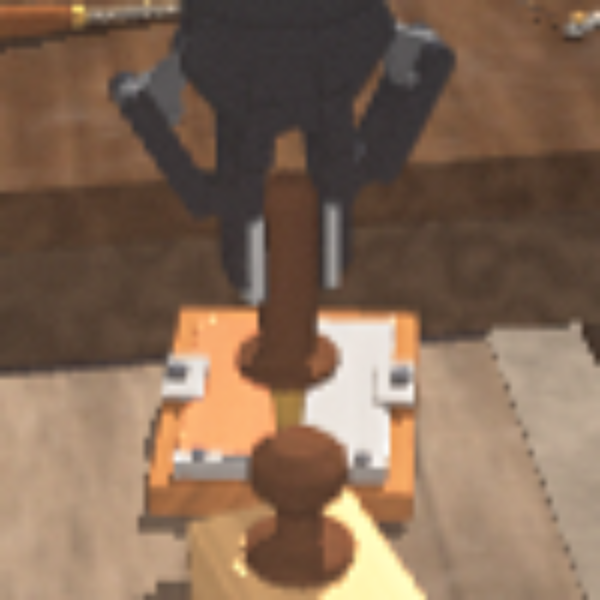

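Force rose about 2 N on contact and the nib is on the seam. I run the stroke at 3 cm/s.

```bash
python3 -m handwheel '[{"grip":1,"linear":[-0.12,-0.05,0],"rotation":[0,0,0]},{"grip":1,"linear":[-0.35,-0.15,0],"rotation":[0,0,0]},{"grip":1,"linear":[-0.58,-0.25,0],"rotation":[0,0,0]},{"grip":1,"linear":[-0.81,-0.35,0],"rotation":[0,0,0]},{"grip":1,"linear":[-1.04,-0.45,0],"rotation":[0,0,0]},{"grip":1,"linear":[-1.27,-0.55,0],"rotation":[0,0,0]},{"grip":1,"linear":[-1.5,-0.65,0],"rotation":[0,0,0]},{"grip":1,"linear":[-1.73,-0.76,0],"rotation":[0,0,0]},{"grip":1,"linear":[-1.96,-0.86,0],"rotation":[0,0,0]},{"grip":1,"linear":[-2.19,-0.96,0],"rotation":[0,0,0]},{"grip":1,"linear":[-2.42,-1.06,0],"rotation":[0,0,0]},{"grip":1,"linear":[-2.65,-1.16,0],"rotation":[0,0,0]}]'
python3 go.py .6075 .1701 .0985
```

```text
time_s: 10.52
eef_pos: [0.5871, 0.2278, 0.0973]
eef_rot: [-0.0, 0.398, 0.917, -0.0]
wrist_force: [-0.3, 1.3, 0.8]
opening: 0.269
pos [0.5871 0.2278 0.0973] yaw_y 43.11 tilt 0.0 t 10.52 F [-0.32  1.3   0.75] q [ 0.18  0.44  1.56  0.    1.14 -0.57]
shift cm [-5.61 -2.45 -0.12]
```

```bash
python3 -m handwheel '[{"grip":1,"linear":[-0.23,-0.1,0],"rotation":[0,0,0]},{"grip":1,"linear":[-0.46,-0.2,0],"rotation":[0,0,0]},{"grip":1,"linear":[-0.69,-0.3,0],"rotation":[0,0,0]},{"grip":1,"linear":[-0.92,-0.4,0],"rotation":[0,0,0]},{"grip":1,"linear":[-1.15,-0.5,0],"rotation":[0,0,0]},{"grip":1,"linear":[-1.38,-0.6,0],"rotation":[0,0,0]},{"grip":1,"linear":[-1.61,-0.7,0],"rotation":[0,0,0]},{"grip":1,"linear":[-1.84,-0.8,0],"rotation":[0,0,0]},{"grip":1,"linear":[-2.07,-0.9,0],"rotation":[0,0,0]},{"grip":1,"linear":[-2.3,-1,0],"rotation":[0,0,0]},{"grip":1,"linear":[-2.53,-1.1,0],"rotation":[0,0,0]},{"grip":1,"linear":[-2.76,-1.2,0],"rotation":[0,0,0]}]'
python3 go.py .6075 .1701 .0985
python3 - <<'E'
from h import *
a=cams.camera("side")[:,:,::-1];cv2.imwrite("pics/d2.png",cv2.resize(a[100:220,260:380],None,fx=5,fy=5))
E
```

```text
time_s: 11.52
eef_pos: [0.5972, 0.1995, 0.0973]
eef_rot: [0.0, 0.398, 0.917, -0.0]
wrist_force: [0.4, 0.5, -0.3]
opening: 0.261
pos [0.5972 0.1995 0.0973] yaw_y 43.11 tilt 0.0 t 11.52 F [ 0.41  0.54 -0.26] q [ 0.13  0.44  1.56 -0.    1.14 -0.62]
shift cm [-2.85 -1.26 -0.12]
```

View pics/d2.png

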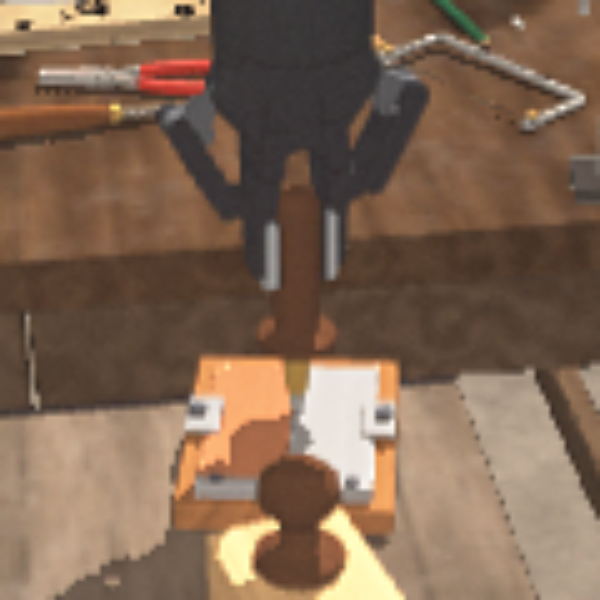

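```bash
python3 - <<'E'
from h import *
i=cams.camera_info("side")
o=status.get_obs()["eef_pos"];x,y=o[0],o[1]
F=[]
for k in range(8): a=cams.camera("side"); F.append(status.get_obs()["wrist_force"])
print(np.mean(F,0),np.std(F,0))
for z in (.02,.025,.03,.031,.061,.067): print(z,((proj(i,[x,y,z])[0]-[300,160])*12+6).round())
a=a[:,:,::-1]
cv2.imwrite("pics/d3.png",cv2.resize(a[160:205,300:345],None,fx=12,fy=12,interpolation=cv2.INTER_NEAREST))
E
```

```text
[ 0.05131209 -0.78976923  0.59579117] [0.36394615 0.39862883 0.51544294]
0.02 [227. 249.]
0.025 [226. 229.]
0.03 [226. 210.]
0.031 [226. 206.]
0.061 [225.  88.]
0.067 [225.  64.]
```

View pics/d3.png

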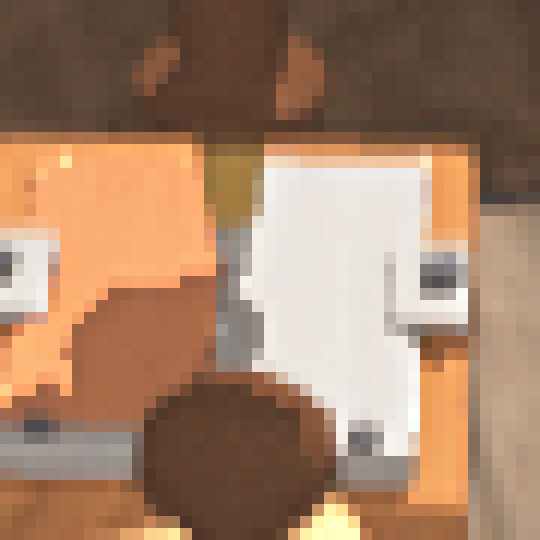

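Force is about +1.6 N over the free-hanging reading and the image geometry matches a compressed nib, so I continue to the end.

```bash
python3 -m handwheel '[{"grip":1,"linear":[-0.15,-0.06,0],"rotation":[0,0,0]},{"grip":1,"linear":[-0.38,-0.17,0],"rotation":[0,0,0]},{"grip":1,"linear":[-0.62,-0.27,0],"rotation":[0,0,0]},{"grip":1,"linear":[-0.86,-0.38,0],"rotation":[0,0,0]},{"grip":1,"linear":[-1.1,-0.48,0],"rotation":[0,0,0]},{"grip":1,"linear":[-1.35,-0.59,0],"rotation":[0,0,0]},{"grip":1,"linear":[-1.6,-0.7,0],"rotation":[0,0,0]},{"grip":1,"linear":[-1.85,-0.81,0],"rotation":[0,0,0]},{"grip":1,"linear":[-2.1,-0.92,0],"rotation":[0,0,0]},{"grip":1,"linear":[-2.35,-1.03,0],"rotation":[0,0,0]},{"grip":1,"linear":[-2.6,-1.14,0],"rotation":[0,0,0]},{"grip":1,"linear":[-2.85,-1.25,0],"rotation":[0,0,0]}]'
python3 -m handwheel '[{"grip":1,"linear":[0,0,0],"rotation":[0,0,0]},{"grip":1,"linear":[0,0,0],"rotation":[0,0,0]},{"grip":1,"linear":[0,0,0],"rotation":[0,0,0]},{"grip":1,"linear":[0,0,0],"rotation":[0,0,0]}]'
python3 go.py .4783 .4132 .2165
python3 - <<'E'
from h import *
i=cams.camera_info("side")
F=[]
for k in range(8): a=cams.camera("side"); F.append(status.get_obs()["wrist_force"])
print(np.mean(F,0))
cv2.imwrite("pics/d4.png",cv2.resize(a[100:220,260:380,::-1],None,fx=5,fy=5))
E
```

```text
time_s: 12.97
eef_pos: [0.6076, 0.1701, 0.0973]
eef_rot: [0.0, 0.398, 0.917, 0.0]
wrist_force: [0.4, 1.3, -0.1]
opening: 0.264
time_s: 13.3
eef_pos: [0.6076, 0.1702, 0.0973]
eef_rot: [0.0, 0.398, 0.917, -0.0]
wrist_force: [0.8, -1.6, 0.4]
opening: 0.263
pos [0.6076 0.1702 0.0973] yaw_y 43.12 tilt 0.03 t 13.3 F [ 0.84 -1.58  0.35] q [ 0.09  0.44  1.56 -0.    1.14 -0.67]
shift cm [ 26.57   7.17 -11.93]
[ 0.02462063 -0.66438191  0.3732679 ]
```

View pics/d4.png

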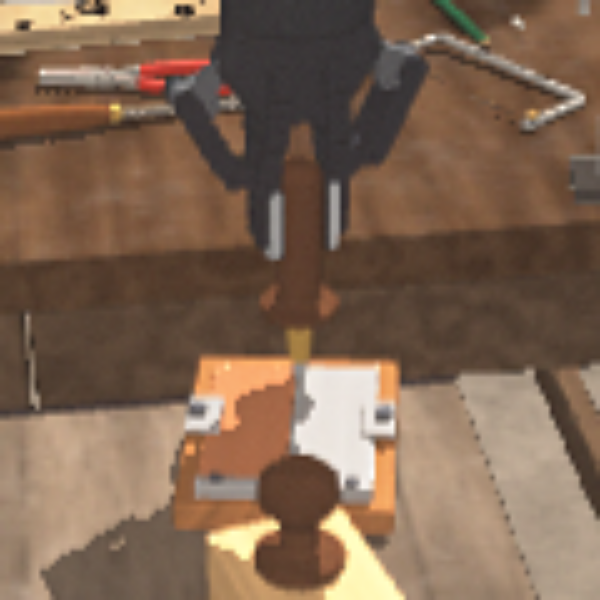

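Stroke done. I lift and check the free-hanging force baseline to confirm the pressure.

```bash
python3 -m handwheel '[{"grip":1,"linear":[0,0,-0.5],"rotation":[0,0,0]},{"grip":1,"linear":[0,0,-1.2],"rotation":[0,0,0]},{"grip":1,"linear":[0,0,-2],"rotation":[0,0,0]},{"grip":1,"linear":[0,0,-2],"rotation":[0,0,0]},{"grip":1,"linear":[0,0,-2],"rotation":[0,0,0]},{"grip":1,"linear":[0,0,-2],"rotation":[0,0,0]}]'
python3 - <<'E'
from h import *
i=cams.camera_info("side")
F=[]
for k in range(10): a=cams.camera("side"); F.append(status.get_obs()["wrist_force"])
print(np.mean(F,0))
o=status.get_obs()["eef_pos"];print(o)
for z in (-.0845,-.0545,-.0365-.03): print(proj(i,o+[0,0,z]).round(1),((proj(i,o+[0,0,z])[0]-[285,130])*12+6).round())
cv2.imwrite("pics/d5.png",cv2.resize(a[130:180,285:335,::-1],None,fx=12,fy=12,interpolation=cv2.INTER_NEAREST))
E
```

```text
time_s: 14.2
eef_pos: [0.6073, 0.1704, 0.1173]
eef_rot: [-0.0, 0.398, 0.917, 0.0]
wrist_force: [0.6, 0.5, -1.3]
opening: 0.268
[-0.19572505  0.05633014 -1.34380939]
[0.60741602 0.1703536  0.11717523]
[[319. 170.]] [414. 486.]
[[318.9 160.3]] [413. 370.]
[[318.9 164.2]] [413. 417.]
```

View pics/d5.png

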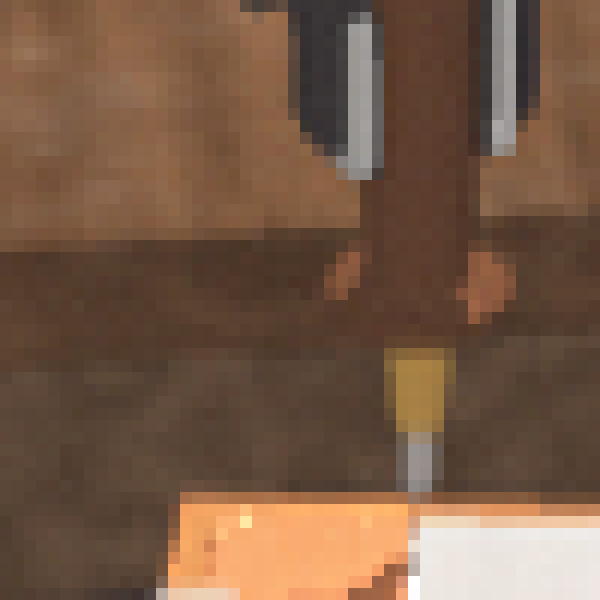

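The difference is 1.7 N, so the nib was in by about 7 mm, as intended. The tip is where predicted and hasn't slipped. I return to the hole.

```bash
python3 -m handwheel '[{"grip":1,"linear":[0,0,-1],"rotation":[0,0,0]},{"grip":1,"linear":[0,0,-2.5],"rotation":[0,0,0]},{"grip":1,"linear":[0,0,-4],"rotation":[0,0,0]},{"grip":1,"linear":[0,0,-5.5],"rotation":[0,0,0]},{"grip":1,"linear":[0,0,-7],"rotation":[0,0,0]},{"grip":1,"linear":[0,0,-8.5],"rotation":[0,0,0]},{"grip":1,"linear":[0,0,-9.6],"rotation":[0,0,0]},{"grip":1,"linear":[0,0,-10.2],"rotation":[0,0,0]},{"grip":1,"linear":[0,0,-10.2],"rotation":[0,0,0]},{"grip":1,"linear":[0,0,-10.2],"rotation":[0,0,0]}]'
python3 go.py .4783 .4132 .2165 43.11
```

```text
time_s: 15.53
eef_pos: [0.6074, 0.1703, 0.2193]
eef_rot: [0.0, 0.398, 0.917, 0.0]
wrist_force: [-0.8, -0.5, -1.2]
opening: 0.264
pos [0.6074 0.1703 0.2193] yaw_y 43.11 tilt 0.01 t 15.53 F [-0.84 -0.55 -1.21] q [ 0.09  0.31  1.47  0.    1.36 -0.67]
shift cm [26.55  7.17  0.28]
rot deg [ 0.01  0.   -0.  ]
```

```bash
python3 -m handwheel '[{"grip":1,"linear":[1,0.3,0],"rotation":[0,0,0]},{"grip":1,"linear":[3,0.8,0],"rotation":[0,0,0]},{"grip":1,"linear":[5.5,1.5,0],"rotation":[0,0,0]},{"grip":1,"linear":[8.5,2.3,0],"rotation":[0,0,0]},{"grip":1,"linear":[11.5,3.1,0],"rotation":[0,0,0]},{"grip":1,"linear":[14.5,3.9,0],"rotation":[0,0,0]},{"grip":1,"linear":[17.5,4.7,0],"rotation":[0,0,0]},{"grip":1,"linear":[20.3,5.5,0],"rotation":[0,0,0]},{"grip":1,"linear":[22.8,6.2,0],"rotation":[0,0,0]},{"grip":1,"linear":[24.8,6.7,0],"rotation":[0,0,0]},{"grip":1,"linear":[26.1,7.05,0],"rotation":[0,0,0]},{"grip":1,"linear":[26.55,7.15,0],"rotation":[0,0,0]}]'
python3 -m handwheel '[{"grip":1,"linear":[0,0,0],"rotation":[0,0,0]},{"grip":1,"linear":[0,0,0],"rotation":[0,0,0]},{"grip":1,"linear":[0,0,0],"rotation":[0,0,0]},{"grip":1,"linear":[0,0,0],"rotation":[0,0,0]}]'
python3 go.py .4783 .4132 .0915 43.11
python3 - <<'E'
from h import *
a=cams.camera("side")[:,:,::-1];cv2.imwrite("pics/e1.png",cv2.resize(a[80:280,260:410],None,fx=3,fy=3))
E
```

```text
time_s: 16.53
eef_pos: [0.4761, 0.4149, 0.2182]
eef_rot: [-0.001, 0.397, 0.918, -0.001]
wrist_force: [0.2, -0.3, -0.6]
opening: 0.266
time_s: 16.87
eef_pos: [0.479, 0.412, 0.2192]
eef_rot: [0.0, 0.399, 0.917, -0.0]
wrist_force: [0.3, -0.8, -1.0]
opening: 0.266
pos [0.479  0.412  0.2192] yaw_y 43.02 tilt 0.02 t 16.87 F [ 0.26 -0.77 -1.03] q [ 0.52  0.32  1.47 -0.    1.36 -0.23]
shift cm [ 0.14  0.04 12.77]
rot deg [-0.01  0.01 -0.09]
```

View pics/e1.png

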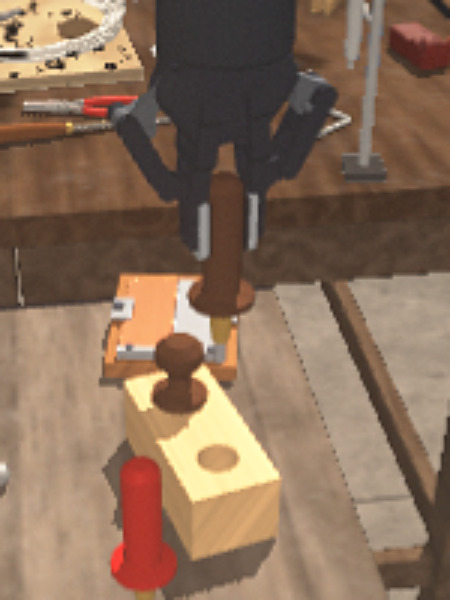

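```bash
python3 -m handwheel '[{"grip":1,"linear":[0,0,1],"rotation":[0,0,0]},{"grip":1,"linear":[0,0,2.5],"rotation":[0,0,0]},{"grip":1,"linear":[0,0,4],"rotation":[0,0,0]},{"grip":1,"linear":[0,0,5],"rotation":[0,0,0]},{"grip":1,"linear":[0,0,5],"rotation":[0,0,0]},{"grip":1,"linear":[0,0,5],"rotation":[0,0,0]},{"grip":1,"linear":[0,0,5],"rotation":[0,0,0]}]'
python3 go.py .4783 .4132 .0915 43.11
```

```text
time_s: 17.5
eef_pos: [0.4787, 0.4132, 0.17]
eef_rot: [0.0, 0.398, 0.917, 0.0]
wrist_force: [0.1, -0.1, -1.3]
opening: 0.268
pos [0.4787 0.4132 0.17  ] yaw_y 43.1 tilt 0.06 t 17.5 F [ 0.09 -0.11 -1.26] q [ 0.52  0.36  1.51 -0.    1.27 -0.23]
shift cm [ 0.03 -0.04  7.85]
rot deg [ 0.06  0.02 -0.01]
```

```bash
python3 -m handwheel '[{"grip":1,"linear":[0,0,0.7],"rotation":[0,0,0]},{"grip":1,"linear":[0,0,1.5],"rotation":[0,0,0]},{"grip":1,"linear":[0,0,2.4],"rotation":[0,0,0]},{"grip":1,"linear":[0,0,3.3],"rotation":[0,0,0]},{"grip":1,"linear":[0,0,4.2],"rotation":[0,0,0]},{"grip":1,"linear":[0,0,5.1],"rotation":[0,0,0]},{"grip":1,"linear":[0,0,6],"rotation":[0,0,0]},{"grip":1,"linear":[0,0,6.8],"rotation":[0,0,0]},{"grip":1,"linear":[0,0,7.3],"rotation":[0,0,0]},{"grip":1,"linear":[0,0,7.6],"rotation":[0,0,0]},{"grip":1,"linear":[0,0,7.6],"rotation":[0,0,0]},{"grip":1,"linear":[0,0,7.6],"rotation":[0,0,0]}]'
python3 -m handwheel '[{"grip":1,"linear":[0,0,0.1],"rotation":[0,0,0]},{"grip":1,"linear":[0,0,0.2],"rotation":[0,0,0]},{"grip":1,"linear":[0,0,0.25],"rotation":[0,0,0]},{"grip":1,"linear":[0,0,0.25],"rotation":[0,0,0]},{"grip":1,"linear":[0,0,0.25],"rotation":[0,0,0]}]'
python3 go.py .4783 .4132 .0915 43.11
python3 - <<'E'
from h import *
a=cams.camera("side")[:,:,::-1];cv2.imwrite("pics/e2.png",cv2.resize(a[130:280,270:400],None,fx=4,fy=4))
E
```

```text
time_s: 18.5
eef_pos: [0.4784, 0.4131, 0.0934]
eef_rot: [0.0, 0.398, 0.917, 0.0]
wrist_force: [1.5, 0.2, -1.6]
opening: 0.263
time_s: 18.92
eef_pos: [0.4786, 0.4133, 0.0915]
eef_rot: [0.0, 0.398, 0.917, 0.0]
wrist_force: [0.1, -0.6, 2.9]
opening: 0.264
pos [0.4786 0.4133 0.0915] yaw_y 43.11 tilt 0.06 t 18.92 F [ 0.08 -0.64  2.92] q [ 0.52  0.45  1.56 -0.    1.13 -0.23]
shift cm [ 0.01 -0.03 -0.  ]
rot deg [0.06 0.01 0.  ]
```

View pics/e2.png

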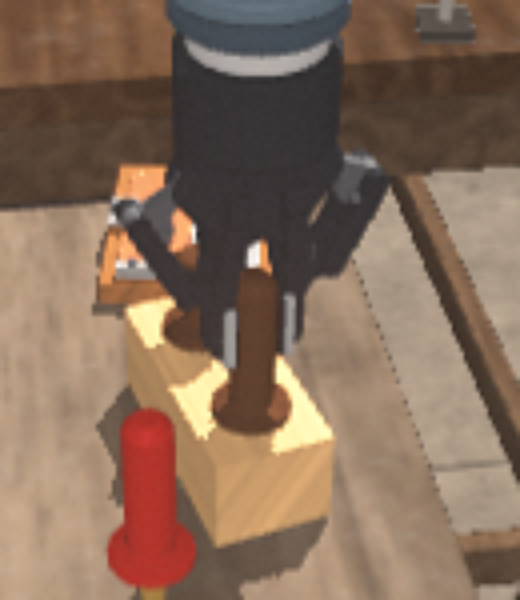

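The collar is down: pose, force and picture match the moment of grasping. I release, let it settle, and retreat straight up.

```bash
python3 -m handwheel '[{"grip":2.6,"linear":[0,0,0],"rotation":[0,0,0]},{"grip":3.2,"linear":[0,0,0],"rotation":[0,0,0]},{"grip":4,"linear":[0,0,0],"rotation":[0,0,0]},{"grip":4.8,"linear":[0,0,0],"rotation":[0,0,0]},{"grip":5.4,"linear":[0,0,0],"rotation":[0,0,0]},{"grip":5.4,"linear":[0,0,0],"rotation":[0,0,0]},{"grip":5.4,"linear":[0,0,0],"rotation":[0,0,0]},{"grip":5.4,"linear":[0,0,0],"rotation":[0,0,0]}]'
python3 -m handwheel '[{"grip":5.4,"linear":[0,0,-0.5],"rotation":[0,0,0]},{"grip":5.4,"linear":[0,0,-1.5],"rotation":[0,0,0]},{"grip":5.4,"linear":[0,0,-3],"rotation":[0,0,0]},{"grip":5.4,"linear":[0,0,-4.5],"rotation":[0,0,0]},{"grip":5.4,"linear":[0,0,-6],"rotation":[0,0,0]},{"grip":5.4,"linear":[0,0,-7.5],"rotation":[0,0,0]},{"grip":5.4,"linear":[0,0,-9],"rotation":[0,0,0]},{"grip":5.4,"linear":[0,0,-10.5],"rotation":[0,0,0]},{"grip":5.4,"linear":[0,0,-12],"rotation":[0,0,0]},{"grip":5.4,"linear":[0,0,-13],"rotation":[0,0,0]},{"grip":5.4,"linear":[0,0,-13],"rotation":[0,0,0]},{"grip":5.4,"linear":[0,0,-13],"rotation":[0,0,0]}]'
python3 - <<'E'
from h import *
a=cams.camera("side")[:,:,::-1];c=cv2.resize(a[80:280,260:400],None,fx=2.8,fy=2.8)
b=cv2.resize(cv2.imread("pics/side0.png")[80:280,260:400],None,fx=2.8,fy=2.8)
cv2.imwrite("pics/e3.png",np.hstack([c,b]))
print(status.get_obs()["wrist_force"])
E
```

```text
time_s: 19.63
eef_pos: [0.4782, 0.413, 0.0907]
eef_rot: [-0.0, 0.398, 0.917, -0.0]
wrist_force: [-0.7, 0.2, -0.0]
opening: 0.635
time_s: 20.63
eef_pos: [0.4785, 0.4132, 0.2217]
eef_rot: [0.001, 0.398, 0.917, 0.001]
wrist_force: [0.0, -0.2, 0.1]
opening: 0.632
[-0.55072288  0.24431639 -0.66923625]
```

View pics/e3.png

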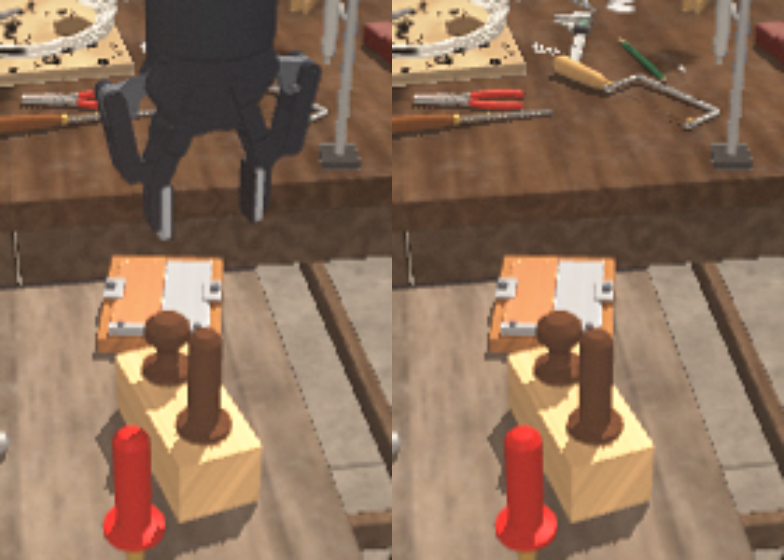

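The burnisher and pusher stand exactly as at the start, upright and clear of the gripper. I'm handing in.

```bash
python3 -c "
from bench import ctrl; print(ctrl.hand_in())"
```

```text
the job is handed in; nothing more can be done
None
```

I ran the burnisher along the whole seam, put it back in its own hole and handed the job in at about 21 s; hand-in reported no verdict.

- **Pass:** The tool stayed upright. I set the nib down about 45 mm from the board's centre beside the stop bar and ran it to about 45 mm from centre at the other end. It moved at about 3 cm/s, with one short stationary pause for checks about two thirds of the way along, the nib still pressed.
- **Pressure:** At the far end the averaged force read 1.7 N above the free-hanging tool, which puts the nib in by about 7 mm (0.007 m). Single readings during the stroke were noisy at about ±0.5 N. I confirmed the pressure only from averages at the pause and at the end.
- **Finish:** In the last side picture the burnisher and pusher look the same as in the first one, and the gripper was about 8 cm above the tool, touching nothing. No check failed.

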